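Clear the soldering brick and spring its hold-down bar into place

ROBOT

A 6-joint arm with a two-finger parallel gripper is mounted at the origin on the work surface. World frame = base frame: x ahead of the robot, y to its left, z up, the work surface at z = 0. Lengths are in mm, angles in rad, forces in N, time in s.
With the tool pointing down it reaches from about 350 to 775 mm from the base axis. Payload 7.3 kg.
Tool frame: the origin (TCP) lies at the very end of the fingers, on their centre line; the grasp point (between the pads) lies 19 mm behind it; z points along the fingers, y is the line along which they close (so a half turn about z gives the same grasp; the last joint's range is limited). The gripper opens to 92 mm and grips with 3 to 60 N. Pads are 19 mm wide; open, the fingers measure 130 mm over their backs; the gripper's body (75 mm by 190 mm) begins 47 mm behind the grasp point.
Start: joints at [1.055, 0.342, 1.524, -0, 1.275, -0.146], TCP at [189.737, 489.535, 226.741] pointing down, gripper open.
Joint ranges: [-2.53, 2.53], [-0.77, 2.02], [0.04, 2.7], [-1, 4.14], [0.28, 2.66], [-3.11, 3.11]. Speed limits (rad/s): [2.57, 2.57, 3.14, 3.14, 3.14, 3.14].

INTERFACE

Orientations are given as [roll, pitch, yaw] about the fixed x, y, z axes, in that order (R = Rz(yaw) Ry(pitch) Rx(roll)).
In Python, from plant import bot gives the robot as it stands.
- The arm moves only by the tool send_rows, never from a script. Its argument "rows" is a list of rows, each an object of numbers: "x", "y", "z": the shift along the tool's x, y, z in units of 0.2 m (1.0 is 0.2 m); "ax", "ay", "az": the turn, a rotation vector about the tool's x, y, z in units of 60 degrees (1.0 is 60 degrees); "jaw": the opening, from -1 (shut) to 1 (fully open), so that 0 is half open. In form: [{"x": .., "y": .., "z": .., "ax": .., "ay": .., "az": .., "jaw": ..}, ...]. A call has exactly 10 rows; each row is the pose to reach, as a shift and turn from the pose commanded when the call began, along the tool's axes at that moment; what a row does not reach only later rows make up. A row lasts 1/8 s, in which the tool goes at most 62.5 mm and 10.7 degrees, less where a joint would pass 70% of its speed; a pose out of reach is approached as far as the arm can. A call with a number of a shift or a turn outside -1 to 1 is refused whole. A call with a gripper value outside its range is refused whole. The fingers move at their own pace and stop on an object; the grip force is fixed at half the most. Time passes only in rows, so rows that repeat a pose let the fingers close, or fill a call up. It gives the time, the measured TCP pose, the force, the opening and the grip force at its end, in the units of the state.
- bot.get_obs(): the state, without advancing time (a new reading comes with each control period).
- bot.capture(name): name is "scene" or "top" or "wrist"; returns (picture, depth): 384x512x3 uint8, red, green, blue; 384x512 float32, mm along the optical axis (not along the pixel's ray), 0 where there is no reading.
- bot.camera_model(name): a dict with "vertical_fov" (degrees; the focal length in pixels is half the picture's height over the tangent of half this angle, whatever the lens; pixels are square), "cx", "cy" (the principal point, pixels), "k1" (the pictures are not rectified: a ray, as slopes to the right and down, at radius r is drawn at 1 + k1 r^2 times it, then the intrinsics apply), "R" (3x3) and "t" (3): a world point X has camera coordinates R X + t; the wrist camera has in their place "T_tool_cam" (4x4, takes a point from camera to tool coordinates, whose origin is the TCP and whose axes are the flange's). Camera axes: x right, y down, z forward; pixel columns grow to the right and rows downward; lengths in mm; the calibration is good to about 2 mm. A picture is of the moment at which its call begins: read the wrist's pose just before it. camera_model takes no time and is no camera call.
- bot.close_job(): hands the job in; it is judged then, once.
The state is a dict: "time": time; "joint_positions": joint angles; "dq": joint speeds; "tau": joint torques, N m; "tool_pos": TCP position; "tcp_rot": TCP orientation; "contact_force": force on the tool from outside, world axes, zero at the start; "moment": the same for the moment, N m; "grip_width": finger opening in mm; "finger_force": force on a finger pad.
Only numpy, scipy, OpenCV 4.12 (cv2) and the standard library are available. Lean on these libraries where they do the work, as an engineer would, in place of code of your own. Each camera call takes 0.05 s, during which the arm holds its last target. There are 200 camera calls.

TASK

Using the wooden scraper block (not the fingers or the bar), sweep the three metal offcuts off the soldering brick into the stand's own tray and set the block back down on the bench. Then fit the steel hold-down bar across the brick: tuck one end under the keeper roof, push it in against the spring plunger, lower the other end into the cradle behind its end lip, and let go so that the bar lies flat on both posts and the spring holds it against the lip. Leave the dish, the jar and the lighter where they are.

Things in the scene. Friction and masses are not known exactly. Their poses are not given: they have to be found in the camera images.
- stand: Soldering stand fixed to the bench. Origin on the bench, in the middle under the brick; z up, tray towards -x, keeper post at +y, cradle post at -y (mm in this frame are used below). Pale grooved brick x -45..45, y -75..75, top z 46. Both posts have flat seats at z 50 and channels 32 wide (x -16..16) between steel cheeks.
- tray (a point): Middle of the floor of the tray for offcuts, along the stand's -x side (towards the robot): floor z 6, inside x -121..-45, y -71..71, walls up to z 26. Point at (-83, 0, 6) of the stand.
- keeper (a point): Mouth of the keeper, the post with a roof: point on its seat at (0, 92, 50) of the stand, same axes. Seat y 85..125, cheeks from y 89, roof y 92..135, underside z 68, top z 74: the opening is 18 high and faces -y.
- plunger (a joint): Brass spring plunger inside the keeper, dia. 12, along the stand's y at z 56.5. Value: m pushed in, 0 free (face at y 111) to 0.011 (stop, face at y 122). Pushes back with about 3 N at first, 0.5 N more per mm. Its thin pin comes out of the keeper's back as it goes in. 0.004 when the bar is fitted.
- cradle (a point): Cradle, the open-topped post: point on its seat at the foot of the end lip, (0, -105, 50) of the stand. Seat y -105..-85, cheeks z 50..70; the lip closes the outer end, inner face y -105, top z 70. The fitted bar spans y -105..115. It cannot go in level: keeper end lower by 0.11 to 0.2 rad, pushed in to y 118..121, then the other end lowered.
- bar: Hold-down bar, steel, about 260 g, both ends alike: flat strip 220 long (own x) x 25 wide (y) x 10 thick, with an upright grip rib in the middle, 70 long x 16 wide (y), its top 42 above the underside. Origin: centre of the underside; z up. Starts lying rib up on the bench to one side of the stand, roughly along world x.
- scraper: Scraper block, light wood, about 110 g, 110 long (own x) x 24 thick (y) x 55 tall (z). Origin: centre of the underside. Starts standing on its 110 x 24 face on the bench to the other side of the stand, roughly along world x.
- chip1: Metal offcut 20 x 14 x 7 thick, 18 g; origin at the centre of its underside; lies loose on the brick's top near the middle.
- chip2: Metal offcut 24 x 12 x 7 thick, 18 g; as the other.
- chip3: Metal offcut 17 x 16 x 7 thick, 18 g; as the other. All three lie within x -32..26, y -52..52 of the stand's frame.
- dish: Marble flux dish, 84 x 84 x 38 tall, bystander beyond the work, to the left; origin centre of underside.
- jar: Jar, dia. 70, 90 tall, bystander beyond the work to the right; origin centre of underside.
- lighter: Black lighter, 78 x 24 x 12, bystander lying on the bench near the robot to the right; origin underside, about its middle.
Mind the look-alikes: they are no part of the job. Of the things that look like the scraper, take the one that is nearest to the robot's base at the start.

How it is judged:
By the outcome, as a careful person would: the job done as asked, in the order asked, and still so for the second after the job is handed in, with the robot touching nothing.
It also fails if it takes over 72 s, if anything falls off the work surface, if the arm or the gripper's body presses on something with over 40 N, if the wrist force passes 120 N, or if a joint passes its speed limit or range.

## Working session

There is one attempt and no reset: what is moved stays moved. The work goes in short steps, Python scripts to look and compute and a tool call to move; the robot and the scene stay as the last step left them, time stands still between calls to the robot, and variables do not carry over. Pictures are saved under pics/ and viewed, at most 10 in all, crops included, and the job is handed in when it is done.

Besides the shell and the picture viewer there is one more tool, called in YAML: its name, and indented under it one key for each argument. send_rows: Moves the arm, as the interface text tells. Its arguments: {"type":"object","properties":{"rows":{"type":"array","items":{"type":"object","properties":{"x":{"type":"number","minimum":-1,"maximum":1},"y":{"type":"number","minimum":-1,"maximum":1},"z":{"type":"number","minimum":-1,"maximum":1},"ax":{"type":"number","minimum":-1,"maximum":1},"ay":{"type":"number","minimum":-1,"maximum":1},"az":{"type":"number","minimum":-1,"maximum":1},"jaw":{"type":"number"}}}}},"required":["rows"]}

```bash
mkdir -p pics; ls
cat > h.py <<'E'
import numpy as np, cv2
from scipy.spatial.transform import Rotation as Ro
from plant import bot
def model(n,obs=None):
    m=bot.camera_model(n); f=192/np.tan(np.radians(m["vertical_fov"])/2)
    if n=="wrist":
        T=np.array(m["T_tool_cam"]); o=obs
        W=np.eye(4); W[:3,:3]=Ro.from_euler('xyz',o["tcp_rot"]).as_matrix(); W[:3,3]=o["tool_pos"]
        C=W@T
    else:
        C=np.eye(4); R=np.array(m["R"]); C[:3,:3]=R.T; C[:3,3]=-R.T@np.array(m["t"])
    return f,m["cx"],m["cy"],m["k1"],C
def snap(n):
    o=bot.get_obs(); p,d=bot.capture(n); M=model(n,o)
    np.savez(f"/tmp/{n}.npz",p=p,d=d,f=M[0],cx=M[1],cy=M[2],k=M[3],C=M[4]); return p,d
def load(n): return np.load(f"/tmp/{n}.npz")
def rays(z,uv):
    uv=np.atleast_2d(np.array(uv,float)); K=np.array([[z['f'],0,z['cx']],[0,z['f'],z['cy']],[0,0,1]])
    s=cv2.undistortPoints(uv[:,None],K,np.array([float(z['k']),0,0,0,0]))[:,0]
    return np.c_[s,np.ones(len(s))]
def at_z(z,uv,h):
    r=rays(z,uv)@z['C'][:3,:3].T; c=z['C'][:3,3]
    return c+r*((h-c[2])/r[:,2])[:,None]
def by_depth(z,uv):
    r=rays(z,uv); d=np.array([z['d'][int(round(v)),int(round(u))] for u,v in np.atleast_2d(uv)])
    return (r*d[:,None])@z['C'][:3,:3].T+z['C'][:3,3]
def cloud(z):
    u,v=np.meshgrid(np.arange(512),np.arange(384)); uv=np.c_[u.ravel(),v.ravel()]
    P=(rays(z,uv)*z['d'].ravel()[:,None])@z['C'][:3,:3].T+z['C'][:3,3]
    return P.reshape(384,512,3)
def proj(z,P):
    C=np.linalg.inv(z['C']); p=np.atleast_2d(P)@C[:3,:3].T+C[:3,3]; s=p[:,:2]/p[:,2:]
    s=s*(1+float(z['k'])*(s**2).sum(1))[:,None]; return s*float(z['f'])+[float(z['cx']),float(z['cy'])]
def plan(pos,rpy=None,R=None):
    "row values to go from the present pose to the world pose"
    o=bot.get_obs(); R0=Ro.from_euler('xyz',o["tcp_rot"])
    R1=R if R is not None else Ro.from_euler('xyz',rpy)
    s=R0.inv().apply(np.array(pos)-o["tool_pos"])/200; a=(R0.inv()*R1).as_rotvec()/np.radians(60)
    return np.round(np.r_[s,a],4)
E
python3 - <<'E'
from h import *
o=bot.get_obs(); print({k:np.round(v,3) for k,v in o.items()})
for n in("scene","top"):
    p,d=snap(n); cv2.imwrite(f"pics/{n}0.png",cv2.resize(p[:,:,::-1],(800,600),interpolation=cv2.INTER_CUBIC)); print(load(n)['C'][:3,3],load(n)['f'],(d==0).mean())
E
```

```text
pics
{'time': np.float64(0.0), 'joint_positions': array([ 1.055,  0.343,  1.525, -0.   ,  1.275, -0.146]), 'dq': array([ 0.   , -0.   ,  0.   , -0.001, -0.   ,  0.   ]), 'tau': array([ 1.0000e-03, -4.3124e+01, -2.4422e+01,  7.2000e-02,  5.6000e-02,
       -0.0000e+00]), 'tool_pos': array([189.539, 489.166, 226.065]), 'tcp_rot': array([-3.14 , -0.   ,  2.772]), 'contact_force': array([0.085, 0.434, 0.533]), 'moment': array([0.023, 0.032, 0.024]), 'finger_force': np.float64(0.0), 'grip_width': np.float64(92.012)}
[1015.30509225  428.47189588  694.82633107] 386.31876370611184 0.0039825439453125
[ 340.05242817  -58.59082289 1050.23299709] 381.51266409482105 0.004048665364583333
```

View pics/top0.png

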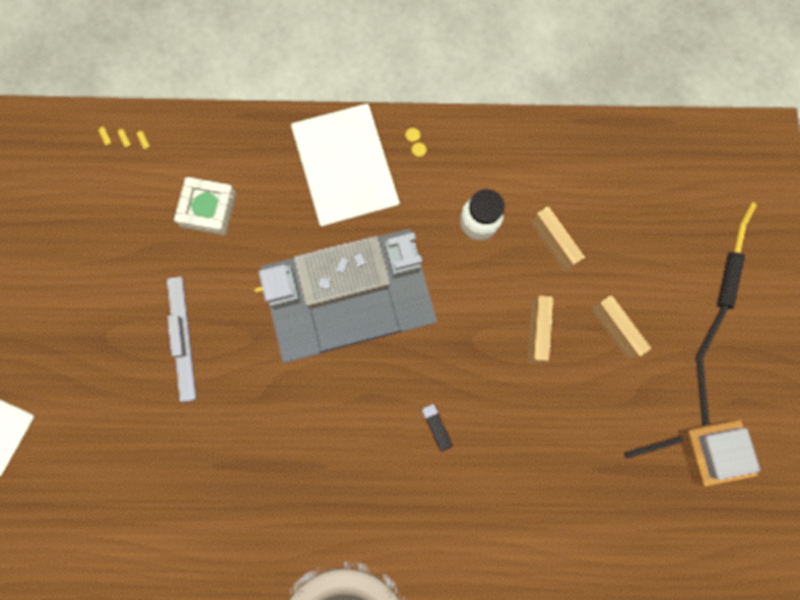

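View pics/scene0.png

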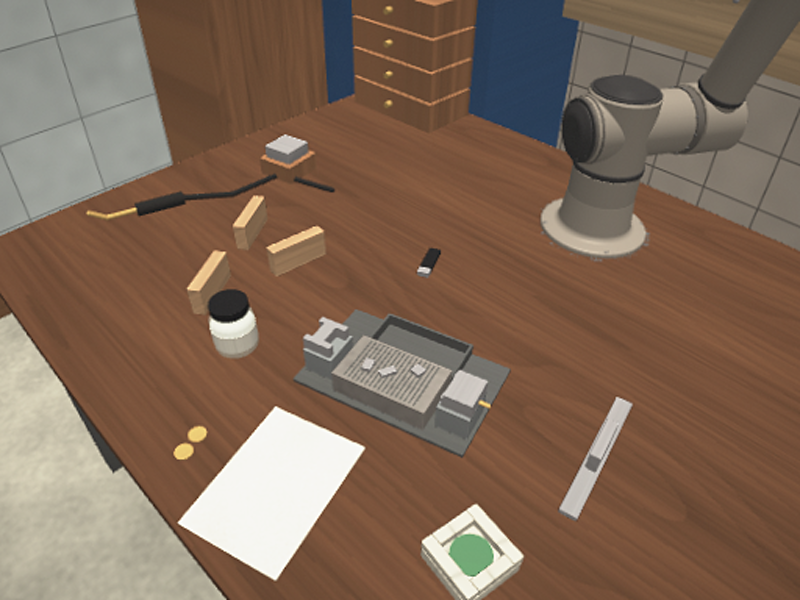

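The top view shows the stand at about (350,290), the bar at (180,340), and three blocks. The block at (543,328) is nearest the base. Chips lie at (325,283), (342,265) and (360,260). Next I measure these from depth.

Run:
```python
from h import *
z=load("top"); P=cloud(z); s=512/800
def rect(name,u0,u1,v0,v1,h0,h1):
    m=np.zeros((384,512),bool); m[int(v0*s):int(v1*s),int(u0*s):int(u1*s)]=1
    q=P[m&(P[...,2]>h0)&(P[...,2]<h1)]
    r=cv2.minAreaRect(q[:,:2].astype(np.float32)); print(name,len(q),np.round(q[:,2].mean(),1),np.round(r[0],1),np.round(r[1],1),round(r[2],1),np.round(cv2.boxPoints(r),0).tolist())
rect("bar",150,210,260,420,5,16)
rect("rib",150,210,260,420,30,50)
rect("scr",515,565,280,380,48,62)
rect("brick",290,400,225,310,42,50)
rect("chips",300,385,240,300,51,58)
rect("keeproof",250,310,250,310,70,80)
rect("cradle",370,440,225,280,64,76)
rect("standbase",240,450,215,370,2,14)
print(by_depth(z,np.array([[325,283],[342,265],[360,260],[204,205],[484,205],[437,428],[340,350]])*s).round(0))
# refine corners by hand-read pixels
print('bench',np.median(P[250:300,150:250,2]))
```

```text
bar 615 9.3 [498.5 308.2] [249.2  58.8] 7.0 [[371.0, 322.0], [378.0, 264.0], [626.0, 294.0], [619.0, 353.0]]
rib 213 40.3 [484.  297.2] [70.1 19.7] 10.5 [[448.0, 301.0], [451.0, 281.0], [520.0, 294.0], [517.0, 313.0]]
scr 382 53.9 [ 503.3 -329.3] [ 25.7 110.5] 83.8 [[447.0, -336.0], [557.0, -348.0], [560.0, -322.0], [450.0, -311.0]]
brick 1718 45.5 [601.5  13.8] [ 90.4 205.7] 15.8 [[530.0, 100.0], [586.0, -97.0], [673.0, -73.0], [617.0, 125.0]]
chips 88 52.9 [600.2  18.2] [27.5 87. ] 35.8 [[564.0, 45.0], [614.0, -25.0], [637.0, -9.0], [586.0, 61.0]]
keeproof 319 73.3 [570.4 124.5] [53.2 45.3] 16.6 [[538.0, 139.0], [551.0, 95.0], [602.0, 110.0], [590.0, 154.0]]
cradle 226 68.8 [630.8 -91.8] [53.1 45.9] 15.5 [[599.0, -77.0], [611.0, -121.0], [663.0, -107.0], [650.0, -63.0]]
standbase 3609 5.1 [576.   15.5] [282.8 385.5] 0.8 [[432.0, 206.0], [437.0, -179.0], [720.0, -175.0], [715.0, 210.0]]
[[ 574.   43.   52.]
 [ 606.   15.   56.]
 [ 616.  -16.   51.]
 [ 723.  269.   22.]
 [ 705. -226.   90.]
 [ 333. -152.   12.]
 [ 465.   18.   -0.]]
bench -0.5451595556413622
```

Run:
```python
from h import *
z=load("top"); p=z['p'][:,:,::-1]
a=cv2.resize(p[140:240,155:285],None,fx=6,fy=6,interpolation=cv2.INTER_CUBIC)
cv2.imwrite("pics/c1.png",a)
```

```text
(no output)
```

View pics/c1.png

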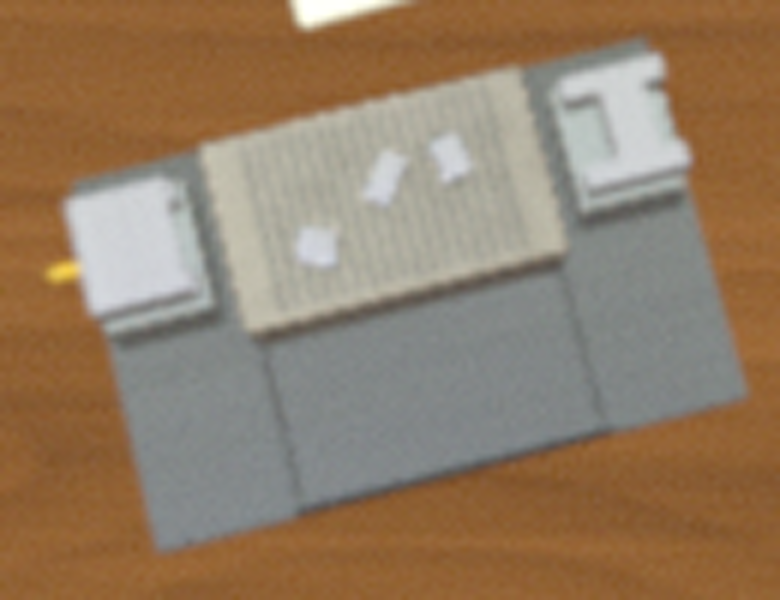

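Brick corners in the crop are (203,147), (522,67), (566,250) and (247,333). The three chips lie well inside.

Run:
```python
from h import *
z=load("top")
f=lambda L:(np.array(L,float)+.5)/6-.5+[155,140]
Q=at_z(z,f([(203,147),(522,67),(566,250),(247,333)]),46)[:,:2]
M=np.array([(45,75),(45,-75),(-45,-75),(-45,75)],float)
def fit(M,Q):
    m=M-M.mean(0);q=Q-Q.mean(0); th=np.arctan2((m[:,0]*q[:,1]-m[:,1]*q[:,0]).sum(),(m*q).sum())
    c,s=np.cos(th),np.sin(th);R=np.array([[c,-s],[s,c]]);t=Q.mean(0)-R@M.mean(0);return R,t,th,(M@R.T+t-Q).round(1)
R,t,th,e=fit(M,Q); print(t,th,e.tolist())
L=lambda X:((np.atleast_2d(X)[:,:2]-t)@R).round(1).tolist()
print('chips',L(at_z(z,f([(317,247),(384,177),(452,157)]),53)))
print('plate',L(at_z(z,f([(160,548),(745,397),(645,40)]),3)))
print('from depth roof',L([[570.4,124.5]]),'cradle',L([[630.8,-91.8]]), 'expect (0,113.5),(0,~-97)')
P=cloud(z); s=.64
m=np.zeros((384,512),bool); m[int(260*s):int(420*s),int(150*s):int(210*s)]=1
q=P[m&(P[...,2]>6)&(P[...,2]<15)][:,:2]; 
c=np.median(q,0); d=np.linalg.svd(q-q.mean(0),full_matrices=False)[2][0]; print('bar',c,d, np.arctan2(d[1],d[0]))
```

```text
[599.85224322  15.64626349] 0.267661588512253 [[0.7, 1.1], [0.4, 0.5], [-0.7, -2.2], [-0.4, 0.5]]
chips [[-16.0, 34.7], [7.9, -1.9], [9.2, -33.8]]
plate [[-122.7, 138.8], [-122.7, -138.8], [56.3, -138.9]]
from depth roof [[0.4, 112.8]] cradle [[1.4, -111.8]] expect (0,113.5),(0,~-97)
bar [461.28495765 292.54268715] [-0.9826368  -0.18553954] -2.954971742833247
```

Run:
```python
from h import *
o=bot.get_obs(); R=Ro.from_euler('xyz',o["tcp_rot"]); R2=Ro.from_euler('xyz',[np.pi,0,3.03])
W=[o["tool_pos"],[345,325,220],[425,125,200],[480,-60,190],[500,-220,180],[503,-329,140]]
r=R
for i in range(5):
    print(np.round(r.inv().apply(np.array(W[i+1])-W[i])/200,3))
    if i==0: print((R.inv()*R2).as_rotvec()/np.radians(60)); r=R2
```

```text
[-1.021 -0.485  0.031]
[-0.00127427 -0.00035331 -0.24654264]
[-0.509 -0.949  0.1  ]
[-0.376 -0.889  0.05 ]
[-0.188 -0.784  0.05 ]
[-0.076 -0.54   0.2  ]
```

send_rows:
  rows:
    - {"x":-0.1,"y":-0.05,"az":-0.02}
    - {"x":-0.2,"y":-0.1,"az":-0.05}
    - {"x":-0.3,"y":-0.15,"az":-0.08}
    - {"x":-0.4,"y":-0.2,"az":-0.1}
    - {"x":-0.5,"y":-0.25,"az":-0.13}
    - {"x":-0.6,"y":-0.3,"az":-0.16}
    - {"x":-0.7,"y":-0.35,"az":-0.19}
    - {"x":-0.8,"y":-0.4,"az":-0.22}
    - {"x":-0.9,"y":-0.45,"az":-0.246}
    - {"x":-1.0,"y":-0.485,"z":0.03,"az":-0.246}

```text
schema error: expected keys x, y, z, ax, ay, az, jaw
```

send_rows:
  rows:
    - {"x":-0.05,"y":-0.1}
    - {"x":-0.1,"y":-0.2}
    - {"x":-0.16,"y":-0.3}
    - {"x":-0.22,"y":-0.4}
    - {"x":-0.28,"y":-0.5}
    - {"x":-0.33,"y":-0.6}
    - {"x":-0.39,"y":-0.7,"z":0.05}
    - {"x":-0.45,"y":-0.8,"z":0.1}
    - {"x":-0.51,"y":-0.9,"z":0.1}
    - {"x":-0.53,"y":-0.95,"z":0.1}

```text
schema error: expected keys x, y, z, ax, ay, az, jaw
```

send_rows:
  rows:
    - {"x":-0.05,"y":-0.1}
    - {"x":-0.1,"y":-0.2}
    - {"x":-0.14,"y":-0.3}
    - {"x":-0.18,"y":-0.4}
    - {"x":-0.22,"y":-0.5}
    - {"x":-0.26,"y":-0.6}
    - {"x":-0.3,"y":-0.7}
    - {"x":-0.34,"y":-0.8,"z":0.05}
    - {"x":-0.37,"y":-0.9,"z":0.05}
    - {"x":-0.38,"y":-0.95,"z":0.05}

```text
schema error: expected keys x, y, z, ax, ay, az, jaw
```

send_rows:
  rows:
    - {"x":-0.03,"y":-0.1}
    - {"x":-0.06,"y":-0.2}
    - {"x":-0.09,"y":-0.3}
    - {"x":-0.12,"y":-0.4}
    - {"x":-0.14,"y":-0.5}
    - {"x":-0.16,"y":-0.6}
    - {"x":-0.18,"y":-0.7}
    - {"x":-0.19,"y":-0.8}
    - {"x":-0.19,"y":-0.9}
    - {"x":-0.19,"y":-0.9}

```text
schema error: expected keys x, y, z, ax, ay, az, jaw
```

Run:
```python
from h import *
p,d=snap("wrist"); z=load("wrist"); cv2.imwrite("pics/w1.png",p[:,:,::-1])
o=bot.get_obs(); print(o["time"],o["tool_pos"],o["tcp_rot"],o["joint_positions"])
P=cloud(z); m=(P[...,2]>48)&(P[...,2]<60)&(np.abs(P[...,0]-503)<80)&(np.abs(P[...,1]+329)<40); q=P[m]
r=cv2.minAreaRect(q[:,:2].astype(np.float32)); print(len(q),q[:,2].mean(),r,cv2.boxPoints(r))
```

```text
0.15 [189.61063759 489.25068153 226.21983463] [-3.14049183e+00 -1.70518506e-04  2.77173291e+00] [ 1.05493633e+00  3.42543714e-01  1.52478217e+00  8.94146174e-06
  1.27538069e+00 -1.46002964e-01]
0 nan ((0.0, 0.0), (0.0, 0.0), 0.0) [[0. 0.]
 [0. 0.]
 [0. 0.]
 [0. 0.]]<stdin>:5: RuntimeWarning: Mean of empty slice.
  ret = ret.dtype.type(ret / rcount)
```

send_rows:
  rows:
    - {"x":-0.1,"y":-0.05,"z":0,"ax":0,"ay":0,"az":-0.03,"jaw":1}
    - {"x":-0.2,"y":-0.1,"z":0,"ax":0,"ay":0,"az":-0.06,"jaw":1}
    - {"x":-0.3,"y":-0.15,"z":0,"ax":0,"ay":0,"az":-0.09,"jaw":1}
    - {"x":-0.4,"y":-0.2,"z":0,"ax":0,"ay":0,"az":-0.12,"jaw":1}
    - {"x":-0.5,"y":-0.25,"z":0,"ax":0,"ay":0,"az":-0.15,"jaw":1}
    - {"x":-0.6,"y":-0.3,"z":0,"ax":0,"ay":0,"az":-0.18,"jaw":1}
    - {"x":-0.7,"y":-0.35,"z":0,"ax":0,"ay":0,"az":-0.21,"jaw":1}
    - {"x":-0.8,"y":-0.4,"z":0.01,"ax":0,"ay":0,"az":-0.246,"jaw":1}
    - {"x":-0.9,"y":-0.45,"z":0.02,"ax":0,"ay":0,"az":-0.246,"jaw":1}
    - {"x":-1.0,"y":-0.485,"z":0.03,"ax":0,"ay":0,"az":-0.246,"jaw":1}

```text
time: 1.4
tool_pos: [341.4, 326.1, 220.5]
tcp_rot: [-3.141, -0.0, 3.029]
contact_force: [-0.3, -0.3, 0.7]
grip_width: 92.0
finger_force: 0.0
```

send_rows:
  rows:
    - {"x":-0.05,"y":-0.1,"z":0,"ax":0,"ay":0,"az":0,"jaw":1}
    - {"x":-0.1,"y":-0.2,"z":0,"ax":0,"ay":0,"az":0,"jaw":1}
    - {"x":-0.16,"y":-0.3,"z":0,"ax":0,"ay":0,"az":0,"jaw":1}
    - {"x":-0.22,"y":-0.4,"z":0,"ax":0,"ay":0,"az":0,"jaw":1}
    - {"x":-0.28,"y":-0.5,"z":0.02,"ax":0,"ay":0,"az":0,"jaw":1}
    - {"x":-0.33,"y":-0.6,"z":0.04,"ax":0,"ay":0,"az":0,"jaw":1}
    - {"x":-0.39,"y":-0.7,"z":0.06,"ax":0,"ay":0,"az":0,"jaw":1}
    - {"x":-0.45,"y":-0.8,"z":0.08,"ax":0,"ay":0,"az":0,"jaw":1}
    - {"x":-0.5,"y":-0.9,"z":0.1,"ax":0,"ay":0,"az":0,"jaw":1}
    - {"x":-0.53,"y":-1.0,"z":0.1,"ax":0,"ay":0,"az":0,"jaw":1}

```text
time: 2.65
tool_pos: [424.1, 115.4, 200.2]
tcp_rot: [-3.141, -0.001, 3.029]
contact_force: [-0.2, -0.8, 1.0]
grip_width: 91.7
finger_force: 0.0
```

send_rows:
  rows:
    - {"x":-0.05,"y":-0.1,"z":0,"ax":0,"ay":0,"az":0,"jaw":1}
    - {"x":-0.1,"y":-0.2,"z":0,"ax":0,"ay":0,"az":0,"jaw":1}
    - {"x":-0.14,"y":-0.3,"z":0,"ax":0,"ay":0,"az":0,"jaw":1}
    - {"x":-0.18,"y":-0.4,"z":0,"ax":0,"ay":0,"az":0,"jaw":1}
    - {"x":-0.22,"y":-0.5,"z":0,"ax":0,"ay":0,"az":0,"jaw":1}
    - {"x":-0.26,"y":-0.6,"z":0.01,"ax":0,"ay":0,"az":0,"jaw":1}
    - {"x":-0.3,"y":-0.7,"z":0.02,"ax":0,"ay":0,"az":0,"jaw":1}
    - {"x":-0.34,"y":-0.8,"z":0.03,"ax":0,"ay":0,"az":0,"jaw":1}
    - {"x":-0.37,"y":-0.9,"z":0.04,"ax":0,"ay":0,"az":0,"jaw":1}
    - {"x":-0.38,"y":-1.0,"z":0.05,"ax":0,"ay":0,"az":0,"jaw":1}

```text
time: 3.9
tool_pos: [477.3, -91.7, 190.4]
tcp_rot: [3.141, -0.0, 3.029]
contact_force: [0.5, 0.4, 0.3]
grip_width: 92.0
finger_force: 0.0
```

send_rows:
  rows:
    - {"x":-0.03,"y":-0.1,"z":0,"ax":0,"ay":0,"az":0,"jaw":1}
    - {"x":-0.06,"y":-0.2,"z":0,"ax":0,"ay":0,"az":0,"jaw":1}
    - {"x":-0.09,"y":-0.3,"z":0,"ax":0,"ay":0,"az":0,"jaw":1}
    - {"x":-0.12,"y":-0.4,"z":0,"ax":0,"ay":0,"az":0,"jaw":1}
    - {"x":-0.14,"y":-0.5,"z":0,"ax":0,"ay":0,"az":0,"jaw":1}
    - {"x":-0.16,"y":-0.6,"z":0,"ax":0,"ay":0,"az":0,"jaw":1}
    - {"x":-0.18,"y":-0.7,"z":0,"ax":0,"ay":0,"az":0,"jaw":1}
    - {"x":-0.19,"y":-0.8,"z":0,"ax":0,"ay":0,"az":0,"jaw":1}
    - {"x":-0.19,"y":-0.9,"z":0,"ax":0,"ay":0,"az":0,"jaw":1}
    - {"x":-0.19,"y":-1.0,"z":0,"ax":0,"ay":0,"az":0,"jaw":1}

```text
time: 5.15
tool_pos: [492.3, -295.4, 190.7]
tcp_rot: [3.141, -0.0, 3.029]
contact_force: [0.2, 0.1, -0.6]
grip_width: 91.5
finger_force: 0.0
```

Run:
```python
from h import *
p,d=snap("wrist"); z=load("wrist"); cv2.imwrite("pics/w1.png",p[:,:,::-1])
o=bot.get_obs(); print(o["time"],o["tool_pos"],o["tcp_rot"],o["joint_positions"])
P=cloud(z); m=(P[...,2]>48)&(P[...,2]<60)&(np.abs(P[...,0]-503)<80)&(np.abs(P[...,1]+329)<40); q=P[m]
r=cv2.minAreaRect(q[:,:2].astype(np.float32)); print(len(q),q[:,2].mean(),r,cv2.boxPoints(r))
```

```text
5.2 [ 492.05965426 -297.70415715  190.64259117] [-3.14009471e+00  3.21499253e-04  3.02802606e+00] [-6.76727090e-01  4.62329652e-01  1.43915300e+00 -1.15813093e-03
  1.23903867e+00 -2.13357996e+00]
2950 54.87614026633067 ((502.685791015625, -329.296142578125), (24.101354598999023, 110.02652740478516), 83.92958068847656) [[ 446.70667 -335.46155]
 [ 556.1162  -347.09692]
 [ 558.6649  -323.13074]
 [ 449.25537 -311.49536]]
```

Run:
```python
from h import *
print(plan([502.7,-329.3,110],[np.pi,0,3.036]))
```

```text
[-7.060e-02 -1.503e-01  4.035e-01 -1.400e-03  3.000e-04 -7.600e-03]
```

send_rows:
  rows:
    - {"x":-0.035,"y":-0.075,"z":0.08,"ax":0,"ay":0,"az":-0.008,"jaw":1}
    - {"x":-0.07,"y":-0.15,"z":0.16,"ax":0,"ay":0,"az":-0.008,"jaw":1}
    - {"x":-0.07,"y":-0.15,"z":0.24,"ax":0,"ay":0,"az":-0.008,"jaw":1}
    - {"x":-0.07,"y":-0.15,"z":0.32,"ax":0,"ay":0,"az":-0.008,"jaw":1}
    - {"x":-0.07,"y":-0.15,"z":0.4,"ax":0,"ay":0,"az":-0.008,"jaw":1}
    - {"x":-0.07,"y":-0.15,"z":0.48,"ax":0,"ay":0,"az":-0.008,"jaw":1}
    - {"x":-0.07,"y":-0.15,"z":0.55,"ax":0,"ay":0,"az":-0.008,"jaw":1}
    - {"x":-0.07,"y":-0.15,"z":0.55,"ax":0,"ay":0,"az":-0.008,"jaw":1}
    - {"x":-0.07,"y":-0.15,"z":0.55,"ax":0,"ay":0,"az":-0.008,"jaw":1}
    - {"x":-0.07,"y":-0.15,"z":0.55,"ax":0,"ay":0,"az":-0.008,"jaw":1}

```text
time: 6.45
tool_pos: [503.5, -325.7, 81.5]
tcp_rot: [-3.141, 0.001, 3.038]
contact_force: [-0.1, 0.3, 0.2]
grip_width: 92.0
finger_force: 0.0
```

Run:
```python
from h import *
print(plan([502.7,-329.3,25],[np.pi,0,3.036]))
```

```text
[ 0.0027 -0.0179  0.2823 -0.0007  0.0012  0.0017]
```

send_rows:
  rows:
    - {"x":0,"y":-0.018,"z":0.07,"ax":0,"ay":0,"az":0,"jaw":1}
    - {"x":0,"y":-0.018,"z":0.14,"ax":0,"ay":0,"az":0,"jaw":1}
    - {"x":0,"y":-0.018,"z":0.21,"ax":0,"ay":0,"az":0,"jaw":1}
    - {"x":0,"y":-0.018,"z":0.28,"ax":0,"ay":0,"az":0,"jaw":1}
    - {"x":0,"y":-0.018,"z":0.28,"ax":0,"ay":0,"az":0,"jaw":-1}
    - {"x":0,"y":-0.018,"z":0.28,"ax":0,"ay":0,"az":0,"jaw":-1}
    - {"x":0,"y":-0.018,"z":0.28,"ax":0,"ay":0,"az":0,"jaw":-1}
    - {"x":0,"y":-0.018,"z":0.28,"ax":0,"ay":0,"az":0,"jaw":-1}
    - {"x":0,"y":-0.018,"z":0.28,"ax":0,"ay":0,"az":0,"jaw":-1}
    - {"x":0,"y":-0.018,"z":0.28,"ax":0,"ay":0,"az":0,"jaw":-1}

```text
time: 7.7
tool_pos: [502.8, -329.0, 24.8]
tcp_rot: [-3.142, 0.0, 3.038]
contact_force: [-0.1, 0.2, -0.2]
grip_width: 36.7
finger_force: 0.0
```

Run:
```python
from h import *
o=bot.get_obs(); print(o["tool_pos"],o["grip_width"],o["finger_force"],o["contact_force"])
S=np.array([599.85,15.65]);c,s=np.cos(.2666),np.sin(.2666);Rs=np.array([[c,-s],[s,c]])
R2=[np.pi,0,.2666+np.pi/2]
def st(x,y,h): return np.r_[S+Rs@[x,y],h]
R=Ro.from_euler('xyz',o["tcp_rot"]); A=(R.inv()*Ro.from_euler('xyz',R2)); print(A.as_rotvec()/np.radians(60))
a=o["tool_pos"]; W=[a,[560,-190,160],[650,-20,160]]
Rm=R*Ro.from_euler('z',60,degrees=True)
print(st(45,0,100)); 
print(R.inv().apply(np.array([540,-170,150])-a)/200)
```

```text
[ 502.8067628  -329.01326147   24.81792508] 36.67124940730968 0.0 [-0.05260174  0.20553407 -0.24085471]
[7.28543859e-05 1.43212463e-04 1.14630025e+00]
[643.26024949  27.50538861 100.        ]
[-0.10268902  0.81004212 -0.62591084]
```

send_rows:
  rows:
    - {"x":0,"y":0,"z":0,"ax":0,"ay":0,"az":0,"jaw":-1}
    - {"x":0,"y":0,"z":0,"ax":0,"ay":0,"az":0,"jaw":-1}
    - {"x":0,"y":0,"z":0,"ax":0,"ay":0,"az":0,"jaw":-1}
    - {"x":0,"y":0,"z":-0.1,"ax":0,"ay":0,"az":0,"jaw":-1}
    - {"x":0,"y":0,"z":-0.3,"ax":0,"ay":0,"az":0,"jaw":-1}
    - {"x":0,"y":0.1,"z":-0.5,"ax":0,"ay":0,"az":0.1,"jaw":-1}
    - {"x":-0.02,"y":0.25,"z":-0.63,"ax":0,"ay":0,"az":0.25,"jaw":-1}
    - {"x":-0.05,"y":0.45,"z":-0.63,"ax":0,"ay":0,"az":0.4,"jaw":-1}
    - {"x":-0.1,"y":0.63,"z":-0.63,"ax":0,"ay":0,"az":0.55,"jaw":-1}
    - {"x":-0.1,"y":0.81,"z":-0.63,"ax":0,"ay":0,"az":0.7,"jaw":-1}

```text
time: 8.95
tool_pos: [539.9, -168.7, 150.6]
tcp_rot: [3.141, 0.0, 2.3]
contact_force: [0.5, 0.3, -1.1]
grip_width: 24.1
finger_force: 30.0
```

```bash
cat >> h.py <<'E'
S=np.array([599.85,15.65]);TH=.2666;c,s=np.cos(TH),np.sin(TH);Rs=np.array([[c,-s],[s,c]])
YS=TH+np.pi/2
def st(x,y,h): return np.r_[S+Rs@[x,y],h]
def tost(p): return np.r_[Rs.T@(np.array(p)[:2]-S),p[2]]
E
python3 - <<'E'
from h import *
o=bot.get_obs(); print(o["tool_pos"],o["grip_width"],o["finger_force"],o["tcp_rot"][2],YS,o["joint_positions"])
print(plan(st(46,0,110),[np.pi,0,YS]))
E
```

```text
[ 539.8851001  -168.69698905  150.60680001] 24.08609448998835 29.987398982048035 2.2997120353060096 1.8373963267948965 [-4.38468086e-01  4.84420120e-01  1.52148279e+00  2.46318629e-04
  1.13547356e+00 -1.16748766e+00]
[3.8530e-01 1.0434e+00 2.0330e-01 3.0000e-04 0.0000e+00 4.4150e-01]
```

send_rows:
  rows:
    - {"x":0.04,"y":0.12,"z":0,"ax":0,"ay":0,"az":0.07,"jaw":-1}
    - {"x":0.09,"y":0.24,"z":0,"ax":0,"ay":0,"az":0.14,"jaw":-1}
    - {"x":0.14,"y":0.38,"z":0,"ax":0,"ay":0,"az":0.21,"jaw":-1}
    - {"x":0.19,"y":0.5,"z":0,"ax":0,"ay":0,"az":0.28,"jaw":-1}
    - {"x":0.24,"y":0.64,"z":0,"ax":0,"ay":0,"az":0.35,"jaw":-1}
    - {"x":0.29,"y":0.78,"z":0,"ax":0,"ay":0,"az":0.4,"jaw":-1}
    - {"x":0.34,"y":0.9,"z":0,"ax":0,"ay":0,"az":0.4415,"jaw":-1}
    - {"x":0.385,"y":1.0,"z":0.1,"ax":0,"ay":0,"az":0.4415,"jaw":-1}
    - {"x":0.385,"y":1.0,"z":0.15,"ax":0,"ay":0,"az":0.4415,"jaw":-1}
    - {"x":0.385,"y":1.0,"z":0.15,"ax":0,"ay":0,"az":0.4415,"jaw":-1}

```text
time: 10.2
tool_pos: [635.1, 20.8, 118.6]
tcp_rot: [-3.138, -0.001, 1.843]
contact_force: [0.0, -0.1, -1.3]
grip_width: 23.8
finger_force: 30.0
```

Run:
```python
from h import *
o=bot.get_obs(); print(o["tool_pos"],tost(o["tool_pos"]),o["tcp_rot"])
print(plan(st(48,0,72.3),[np.pi,0,YS])); print(plan(st(-50,0,72.3),[np.pi,0,YS]))
p,d=snap("wrist");cv2.imwrite("pics/w2.png",p[:,:,::-1]);
```

```text
[635.10392518  20.75727523 118.63152875] [ 35.35400934  -4.36090869 118.63152875] [-3.13778746e+00 -1.08900607e-03  1.84277530e+00]
[ 0.0212  0.0642  0.2314 -0.0036 -0.001   0.0051]
[ 0.0238 -0.4258  0.2333 -0.0036 -0.001   0.0051]
```

View pics/w2.png

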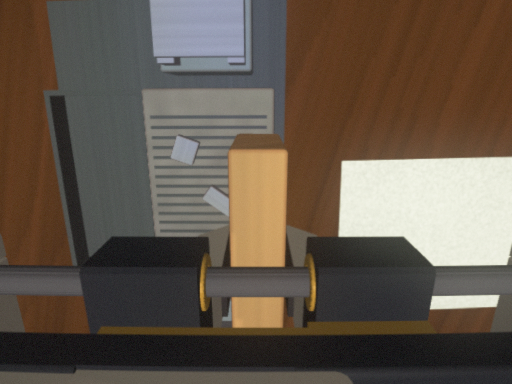

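send_rows:
  rows:
    - {"x":0.021,"y":0.064,"z":0,"ax":0,"ay":0,"az":0.005,"jaw":-1}
    - {"x":0.021,"y":0.064,"z":0.06,"ax":-0.003,"ay":0,"az":0.005,"jaw":-1}
    - {"x":0.021,"y":0.064,"z":0.12,"ax":-0.003,"ay":0,"az":0.005,"jaw":-1}
    - {"x":0.021,"y":0.064,"z":0.18,"ax":-0.003,"ay":0,"az":0.005,"jaw":-1}
    - {"x":0.021,"y":0.064,"z":0.22,"ax":-0.003,"ay":0,"az":0.005,"jaw":-1}
    - {"x":0.021,"y":0.064,"z":0.232,"ax":-0.003,"ay":0,"az":0.005,"jaw":-1}
    - {"x":0.021,"y":0.064,"z":0.232,"ax":-0.003,"ay":0,"az":0.005,"jaw":-1}
    - {"x":0.021,"y":0.064,"z":0.232,"ax":-0.003,"ay":0,"az":0.005,"jaw":-1}
    - {"x":0.021,"y":0.03,"z":0.232,"ax":-0.003,"ay":0,"az":0.005,"jaw":-1}
    - {"x":0.021,"y":0,"z":0.232,"ax":-0.003,"ay":0,"az":0.005,"jaw":-1}

```text
time: 11.5
tool_pos: [634.8, 25.1, 74.5]
tcp_rot: [3.138, 0.0, 1.837]
contact_force: [-0.2, -0.1, -1.2]
grip_width: 24.1
finger_force: 30.0
```

Run:
```python
from h import *
o=bot.get_obs(); print(o["tool_pos"],tost(o["tool_pos"]),o["tcp_rot"],o["contact_force"])
print(plan(st(-50,0,72),[np.pi,0,YS]))
```

```text
[634.76847447  25.14035839  74.49784852] [ 3.61851461e+01 -4.42946412e-02  7.44978485e+01] [3.13835408e+00 8.76146787e-07 1.83728619e+00] [-0.18667548 -0.09164826 -1.23942097]
[ 2.00e-04 -4.31e-01  1.11e-02  3.10e-03  0.00e+00 -1.00e-04]
```

send_rows:
  rows:
    - {"x":0,"y":-0.02,"z":0.011,"ax":0.002,"ay":0,"az":0,"jaw":-1}
    - {"x":0,"y":-0.07,"z":0.012,"ax":0.002,"ay":0,"az":0,"jaw":-1}
    - {"x":0,"y":-0.12,"z":0.012,"ax":0.002,"ay":0,"az":0,"jaw":-1}
    - {"x":0,"y":-0.17,"z":0.012,"ax":0.002,"ay":0,"az":0,"jaw":-1}
    - {"x":0,"y":-0.22,"z":0.012,"ax":0.002,"ay":0,"az":0,"jaw":-1}
    - {"x":0,"y":-0.27,"z":0.012,"ax":0.002,"ay":0,"az":0,"jaw":-1}
    - {"x":0,"y":-0.32,"z":0.012,"ax":0.002,"ay":0,"az":0,"jaw":-1}
    - {"x":0,"y":-0.37,"z":0.012,"ax":0.002,"ay":0,"az":0,"jaw":-1}
    - {"x":0,"y":-0.42,"z":0.012,"ax":0.002,"ay":0,"az":0,"jaw":-1}
    - {"x":0,"y":-0.45,"z":0.012,"ax":0.002,"ay":0,"az":0,"jaw":-1}

```text
time: 12.75
tool_pos: [547.8, 1.4, 71.6]
tcp_rot: [3.141, -0.0, 1.837]
contact_force: [-0.2, 0.3, -1.2]
grip_width: 23.9
finger_force: 30.0
```

Run:
```python
from h import *
o=bot.get_obs(); print(o["tool_pos"],tost(o["tool_pos"]),o["tcp_rot"],o["contact_force"])
p,d=snap("scene"); z=load("scene");P=cloud(z)
m=(np.abs((P[...,:2]-S)@Rs)<[120,100]).all(-1); v,u=np.where(m); print(u.min(),u.max(),v.min(),v.max())
cv2.imwrite("pics/s3.png",cv2.resize(p[180:300,170:350,::-1],None,fx=4,fy=4,interpolation=cv2.INTER_CUBIC))
print(plan([502.7,-329,150],[np.pi,0,3.036]))
```

```text
[547.75328979   1.37872938  71.64840086] [-5.40160588e+01 -4.20594055e-02  7.16484009e+01] [ 3.14074229e+00 -1.49415034e-04  1.83708687e+00] [-0.15794293  0.25588938 -1.21022246]
184 338 12 307
[-1.5346e+00 -6.4940e-01 -3.9260e-01  4.0000e-04 -2.0000e-04 -1.1449e+00]
```

View pics/s3.png

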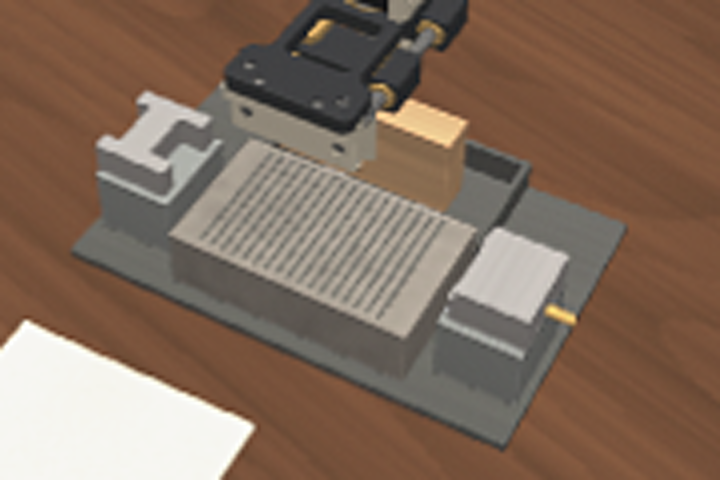

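The brick is clear of chips. Now I carry the block back to the bench.

send_rows:
  rows:
    - {"x":0,"y":0,"z":-0.2,"ax":0,"ay":0,"az":0,"jaw":-1}
    - {"x":0,"y":0,"z":-0.39,"ax":0,"ay":0,"az":0,"jaw":-1}
    - {"x":-0.1,"y":-0.05,"z":-0.39,"ax":0,"ay":0,"az":-0.08,"jaw":-1}
    - {"x":-0.23,"y":-0.1,"z":-0.39,"ax":0,"ay":0,"az":-0.18,"jaw":-1}
    - {"x":-0.36,"y":-0.15,"z":-0.39,"ax":0,"ay":0,"az":-0.28,"jaw":-1}
    - {"x":-0.49,"y":-0.2,"z":-0.39,"ax":0,"ay":0,"az":-0.38,"jaw":-1}
    - {"x":-0.62,"y":-0.25,"z":-0.39,"ax":0,"ay":0,"az":-0.5,"jaw":-1}
    - {"x":-0.75,"y":-0.3,"z":-0.39,"ax":0,"ay":0,"az":-0.6,"jaw":-1}
    - {"x":-0.88,"y":-0.35,"z":-0.39,"ax":0,"ay":0,"az":-0.7,"jaw":-1}
    - {"x":-1.0,"y":-0.42,"z":-0.39,"ax":0,"ay":0,"az":-0.8,"jaw":-1}

```text
time: 14.05
tool_pos: [520.1, -214.5, 149.5]
tcp_rot: [3.141, 0.001, 2.678]
contact_force: [0.2, -0.0, -1.3]
grip_width: 23.9
finger_force: 30.0
```

Run:
```python
from h import *
o=bot.get_obs(); print(o["tool_pos"],o["tcp_rot"],o["grip_width"])
print(plan([502.7,-320,26],[np.pi,0,3.036]))
# chips + stand refine from top
p,d=snap("top"); z=load("top")
cv2.imwrite("pics/c4.png",cv2.resize(p[140:240,155:285,::-1],None,fx=6,fy=6,interpolation=cv2.INTER_CUBIC))
```

```text
[ 520.07837569 -214.5270233   149.4857075 ] [3.14076087e+00 1.20089738e-03 2.67847326e+00] 23.93194570261417
[-1.571e-01 -5.111e-01  6.172e-01  6.000e-04  1.300e-03 -3.414e-01]
```

View pics/c4.png

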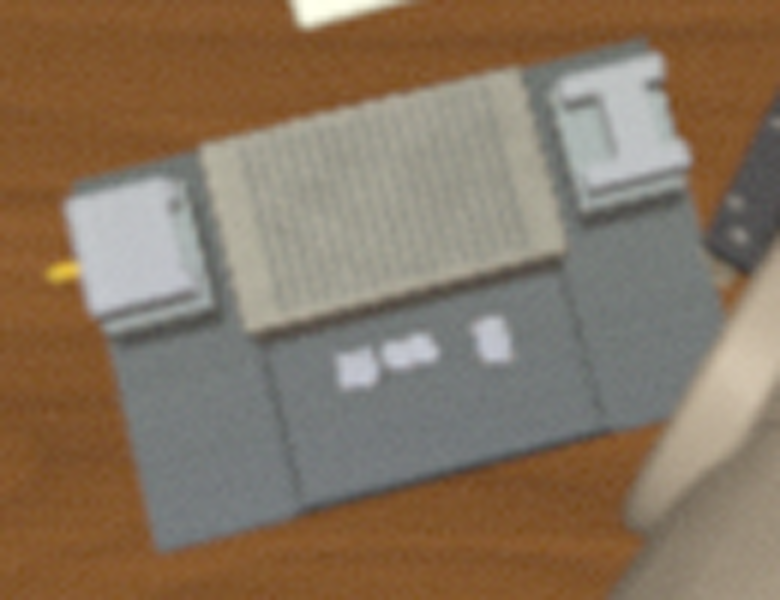

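All three chips are in the tray. Setting the block down.

send_rows:
  rows:
    - {"x":-0.03,"y":-0.1,"z":0,"ax":0,"ay":0,"az":-0.09,"jaw":-1}
    - {"x":-0.06,"y":-0.22,"z":0.03,"ax":0,"ay":0,"az":-0.18,"jaw":-1}
    - {"x":-0.1,"y":-0.34,"z":0.1,"ax":0,"ay":0,"az":-0.26,"jaw":-1}
    - {"x":-0.14,"y":-0.45,"z":0.2,"ax":0,"ay":0,"az":-0.34,"jaw":-1}
    - {"x":-0.157,"y":-0.51,"z":0.32,"ax":0,"ay":0.001,"az":-0.341,"jaw":-1}
    - {"x":-0.157,"y":-0.51,"z":0.44,"ax":0,"ay":0.001,"az":-0.341,"jaw":-1}
    - {"x":-0.157,"y":-0.51,"z":0.54,"ax":0,"ay":0.001,"az":-0.341,"jaw":-1}
    - {"x":-0.157,"y":-0.51,"z":0.59,"ax":0,"ay":0.001,"az":-0.341,"jaw":-1}
    - {"x":-0.157,"y":-0.51,"z":0.61,"ax":0,"ay":0.001,"az":-0.341,"jaw":-1}
    - {"x":-0.157,"y":-0.51,"z":0.618,"ax":0,"ay":0.001,"az":-0.341,"jaw":-1}

```text
time: 15.35
tool_pos: [502.6, -318.9, 26.3]
tcp_rot: [3.141, 0.001, 3.032]
contact_force: [0.4, -1.1, -0.4]
grip_width: 23.5
finger_force: 30.0
```

Run:
```python
from h import *
o=bot.get_obs(); print(o["time"],o["tool_pos"],o["tcp_rot"],o["contact_force"])
```

```text
15.35 [ 502.64391116 -318.87574392   26.32040783] [3.14143442e+00 7.92371800e-04 3.03206993e+00] [ 0.44209961 -1.10702571 -0.4055564 ]
```

send_rows:
  rows:
    - {"x":0,"y":0,"z":0.006,"ax":0,"ay":0,"az":0,"jaw":-1}
    - {"x":0,"y":0,"z":0.007,"ax":0,"ay":0,"az":0,"jaw":-1}
    - {"x":0,"y":0,"z":0.007,"ax":0,"ay":0,"az":0,"jaw":0.6}
    - {"x":0,"y":0,"z":0.007,"ax":0,"ay":0,"az":0,"jaw":0.6}
    - {"x":0,"y":0,"z":0.007,"ax":0,"ay":0,"az":0,"jaw":0.6}
    - {"x":0,"y":0,"z":0.007,"ax":0,"ay":0,"az":0,"jaw":0.6}
    - {"x":0,"y":0,"z":-0.2,"ax":0,"ay":0,"az":0,"jaw":0.6}
    - {"x":0,"y":0,"z":-0.45,"ax":0,"ay":0,"az":0,"jaw":0.6}
    - {"x":0,"y":0.1,"z":-0.7,"ax":0,"ay":0,"az":0,"jaw":0.6}
    - {"x":0,"y":0.3,"z":-0.85,"ax":0,"ay":0,"az":0,"jaw":0.6}

```text
time: 16.6
tool_pos: [509.4, -260.1, 198.7]
tcp_rot: [-3.14, 0.003, 3.03]
contact_force: [-0.2, 1.2, 0.4]
grip_width: 73.2
finger_force: 0.0
```

Run:
```python
from h import *
o=bot.get_obs(); print(o["time"],o["tool_pos"],o["tcp_rot"],o["joint_positions"])
R=Ro.from_euler('xyz',o["tcp_rot"]); 
W=[o["tool_pos"],[490,-60,200],[455,130,200],[440,275,200]]
for a,b in zip(W,W[1:]): print(np.round(R.inv().apply(np.array(b)-a)/200,3))
```

```text
16.6 [ 509.36641486 -260.05333433  198.65462757] [-3.14020506  0.00346308  3.02982717] [-6.06270971e-01  4.48147066e-01  1.43927099e+00  4.44821559e-04
  1.25046787e+00 -2.06543869e+00]
[ 0.208  0.983 -0.009]
[ 0.28   0.925 -0.002]
[ 0.155  0.712 -0.002]
```

send_rows:
  rows:
    - {"x":0.02,"y":0.1,"z":0,"ax":0,"ay":0,"az":0,"jaw":0.6}
    - {"x":0.04,"y":0.22,"z":0,"ax":0,"ay":0,"az":0,"jaw":0.6}
    - {"x":0.06,"y":0.34,"z":0,"ax":0,"ay":0,"az":0,"jaw":0.6}
    - {"x":0.08,"y":0.46,"z":0,"ax":0,"ay":0,"az":0,"jaw":0.6}
    - {"x":0.1,"y":0.58,"z":0,"ax":0,"ay":0,"az":0,"jaw":0.6}
    - {"x":0.12,"y":0.7,"z":0,"ax":0,"ay":0,"az":0,"jaw":0.6}
    - {"x":0.14,"y":0.8,"z":0,"ax":0,"ay":0,"az":0,"jaw":0.6}
    - {"x":0.16,"y":0.88,"z":0,"ax":0,"ay":0,"az":0,"jaw":0.6}
    - {"x":0.18,"y":0.95,"z":0,"ax":0,"ay":0,"az":0,"jaw":0.6}
    - {"x":0.2,"y":1.0,"z":0,"ax":0,"ay":0,"az":0,"jaw":0.6}

```text
time: 17.85
tool_pos: [490.7, -55.3, 196.0]
tcp_rot: [3.141, -0.0, 3.032]
contact_force: [-0.7, 0.8, 0.2]
grip_width: 73.1
finger_force: 0.0
```

send_rows:
  rows:
    - {"x":0.02,"y":0.1,"z":0,"ax":0,"ay":0,"az":0,"jaw":0.6}
    - {"x":0.04,"y":0.22,"z":0,"ax":0,"ay":0,"az":0,"jaw":0.6}
    - {"x":0.07,"y":0.34,"z":0,"ax":0,"ay":0,"az":0,"jaw":0.6}
    - {"x":0.1,"y":0.46,"z":0,"ax":0,"ay":0,"az":0,"jaw":0.6}
    - {"x":0.13,"y":0.58,"z":0,"ax":0,"ay":0,"az":0,"jaw":0.6}
    - {"x":0.16,"y":0.7,"z":0,"ax":0,"ay":0,"az":0,"jaw":0.6}
    - {"x":0.18,"y":0.8,"z":0,"ax":0,"ay":0,"az":0,"jaw":0.6}
    - {"x":0.2,"y":0.88,"z":0,"ax":0,"ay":0,"az":0,"jaw":0.6}
    - {"x":0.22,"y":0.95,"z":0,"ax":0,"ay":0,"az":0,"jaw":0.6}
    - {"x":0.23,"y":1.0,"z":0,"ax":0,"ay":0,"az":0,"jaw":0.6}

```text
time: 19.1
tool_pos: [466.9, 148.4, 196.2]
tcp_rot: [3.141, -0.0, 3.032]
contact_force: [-0.2, -0.6, 0.1]
grip_width: 73.1
finger_force: 0.0
```

send_rows:
  rows:
    - {"x":0,"y":0.1,"z":0,"ax":0,"ay":0,"az":-0.05,"jaw":0.6}
    - {"x":-0.02,"y":0.2,"z":0,"ax":0,"ay":0,"az":-0.1,"jaw":0.6}
    - {"x":-0.05,"y":0.3,"z":0,"ax":0,"ay":0,"az":-0.15,"jaw":0.6}
    - {"x":-0.08,"y":0.4,"z":0,"ax":0,"ay":0,"az":-0.2,"jaw":0.6}
    - {"x":-0.12,"y":0.5,"z":0,"ax":0,"ay":0,"az":-0.25,"jaw":0.6}
    - {"x":-0.15,"y":0.6,"z":0,"ax":0,"ay":0,"az":-0.286,"jaw":0.6}
    - {"x":-0.15,"y":0.7,"z":0,"ax":0,"ay":0,"az":-0.286,"jaw":0.6}
    - {"x":-0.15,"y":0.73,"z":0,"ax":0,"ay":0,"az":-0.286,"jaw":0.6}
    - {"x":-0.15,"y":0.73,"z":0,"ax":0,"ay":0,"az":-0.286,"jaw":0.6}
    - {"x":-0.15,"y":0.73,"z":0,"ax":0,"ay":0,"az":-0.286,"jaw":0.6}

```text
time: 20.35
tool_pos: [512.7, 289.2, 196.3]
tcp_rot: [3.141, 0.0, -2.952]
contact_force: [0.2, -0.0, 0.4]
grip_width: 73.0
finger_force: 0.0
```

Run:
```python
from h import *
p,d=snap("wrist"); z=load("wrist"); cv2.imwrite("pics/w5.png",p[:,:,::-1])
o=bot.get_obs(); print(o["time"],o["tool_pos"],o["tcp_rot"],o["joint_positions"])
P=cloud(z)
for n,a,b in(("strip",6,14),("rib",36,48)):
    q=P[(P[...,2]>a)&(P[...,2]<b)&(np.abs(P[...,0]-490)<170)&(np.abs(P[...,1]-297)<60)]
    r=cv2.minAreaRect(q[:,:2].astype(np.float32)); print(n,len(q),np.median(q[:,2]),r,q[:,0].min(),q[:,0].max())
print(plan([484,297,50],[np.pi,0,3.33]))
```

```text
20.4 [512.79175338 289.10399607 196.41218107] [ 3.14116144e+00  1.47389161e-04 -2.95229021e+00] [ 3.82999037e-01  4.82363116e-01  1.38914248e+00  4.13359855e-04
  1.26985945e+00 -1.37722225e+00]
strip 3787 9.895760499633866 ((483.6798400878906, 297.8561096191406), (218.96421813964844, 25.150442123413086), 10.874361991882324) 374.532967356396 593.1173610773864
rib 1217 41.897015434411 ((484.1233825683594, 297.53607177734375), (69.64798736572266, 15.94255542755127), 10.35656452178955) 448.9540552324834 519.4216363760373
[1.341e-01 6.550e-02 7.321e-01 4.000e-04 1.000e-04 9.000e-04]
```

View pics/w5.png

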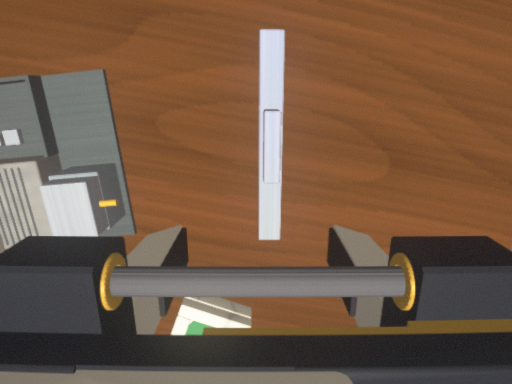

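send_rows:
  rows:
    - {"x":0.07,"y":0.03,"z":0.15,"ax":0,"ay":0,"az":0.004,"jaw":0.4}
    - {"x":0.134,"y":0.064,"z":0.35,"ax":0,"ay":0,"az":0.004,"jaw":0.2}
    - {"x":0.134,"y":0.064,"z":0.55,"ax":0,"ay":0,"az":0.004,"jaw":0.1}
    - {"x":0.134,"y":0.064,"z":0.68,"ax":0,"ay":0,"az":0.004,"jaw":0.1}
    - {"x":0.134,"y":0.064,"z":0.73,"ax":0,"ay":0,"az":0.004,"jaw":0.1}
    - {"x":0.134,"y":0.064,"z":0.73,"ax":0,"ay":0,"az":0.004,"jaw":0.1}
    - {"x":0.134,"y":0.064,"z":0.73,"ax":0,"ay":0,"az":0.004,"jaw":0.1}
    - {"x":0.134,"y":0.064,"z":0.73,"ax":0,"ay":0,"az":0.004,"jaw":0.1}
    - {"x":0.134,"y":0.064,"z":0.73,"ax":0,"ay":0,"az":0.004,"jaw":0.1}
    - {"x":0.134,"y":0.064,"z":0.73,"ax":0,"ay":0,"az":0.004,"jaw":0.1}

```text
time: 21.65
tool_pos: [484.2, 297.3, 50.6]
tcp_rot: [3.141, 0.001, -2.956]
contact_force: [-0.7, -0.0, -0.2]
grip_width: 50.5
finger_force: 0.0
```

Run:
```python
from h import *
print(bot.get_obs()["grip_width"],plan([484,297.6,14],[np.pi,0,3.327]))
```

```text
50.49438651914484 [0.001  0.0014 0.1828 0.0007 0.0006 0.0003]
```

send_rows:
  rows:
    - {"x":0.001,"y":0.001,"z":0.06,"ax":0,"ay":0,"az":0,"jaw":0.1}
    - {"x":0.001,"y":0.001,"z":0.12,"ax":0,"ay":0,"az":0,"jaw":0.1}
    - {"x":0.001,"y":0.001,"z":0.17,"ax":0,"ay":0,"az":0,"jaw":0.1}
    - {"x":0.001,"y":0.001,"z":0.183,"ax":0,"ay":0,"az":0,"jaw":0}
    - {"x":0.001,"y":0.001,"z":0.183,"ax":0,"ay":0,"az":0,"jaw":-0.3}
    - {"x":0.001,"y":0.001,"z":0.183,"ax":0,"ay":0,"az":0,"jaw":-1}
    - {"x":0.001,"y":0.001,"z":0.183,"ax":0,"ay":0,"az":0,"jaw":-1}
    - {"x":0.001,"y":0.001,"z":0.183,"ax":0,"ay":0,"az":0,"jaw":-1}
    - {"x":0.001,"y":0.001,"z":0.183,"ax":0,"ay":0,"az":0,"jaw":-1}
    - {"x":0.001,"y":0.001,"z":0.183,"ax":0,"ay":0,"az":0,"jaw":-1}

```text
time: 22.9
tool_pos: [484.1, 297.6, 14.0]
tcp_rot: [3.141, 0.001, -2.956]
contact_force: [-0.6, 0.7, 3.3]
grip_width: 15.9
finger_force: 30.0
```

Run:
```python
from h import *
o=bot.get_obs(); print(o["tool_pos"],o["tcp_rot"],o["grip_width"],o["finger_force"])
print(plan(st(0,-20,190),[np.pi,0,YS]),st(0,-20,190))
```

```text
[484.07759285 297.59626966  14.01598875] [ 3.14079863e+00  7.81769393e-04 -2.95574093e+00] 15.890088774428184 30.00066965818405
[-3.1720e-01 -1.5914e+00 -8.8090e-01  1.2000e-03  0.0000e+00  1.4229e+00] [605.1190616   -3.64344422 190.        ]
```

send_rows:
  rows:
    - {"x":0,"y":0,"z":-0.1,"ax":0,"ay":0,"az":0,"jaw":-1}
    - {"x":0,"y":0,"z":-0.3,"ax":0,"ay":0,"az":0,"jaw":-1}
    - {"x":0,"y":0,"z":-0.5,"ax":0,"ay":0,"az":0,"jaw":-1}
    - {"x":-0.02,"y":-0.1,"z":-0.7,"ax":0,"ay":0,"az":0.08,"jaw":-1}
    - {"x":-0.05,"y":-0.2,"z":-0.85,"ax":0,"ay":0,"az":0.18,"jaw":-1}
    - {"x":-0.08,"y":-0.3,"z":-0.88,"ax":0,"ay":0,"az":0.3,"jaw":-1}
    - {"x":-0.11,"y":-0.42,"z":-0.88,"ax":0,"ay":0,"az":0.42,"jaw":-1}
    - {"x":-0.14,"y":-0.54,"z":-0.88,"ax":0,"ay":0,"az":0.54,"jaw":-1}
    - {"x":-0.17,"y":-0.66,"z":-0.88,"ax":0,"ay":0,"az":0.66,"jaw":-1}
    - {"x":-0.2,"y":-0.78,"z":-0.88,"ax":0,"ay":0,"az":0.78,"jaw":-1}

```text
time: 24.15
tool_pos: [551.7, 150.5, 188.6]
tcp_rot: [-3.141, -0.002, 2.506]
contact_force: [0.3, 0.4, -3.8]
grip_width: 15.5
finger_force: 30.0
```

Run:
```python
from h import *
o=bot.get_obs(); print(o["tool_pos"],o["tcp_rot"],o["grip_width"],o["contact_force"])
print(plan(st(0,-20,190),[np.pi,0,YS]))
```

```text
[551.69106962 150.54602462 188.63405126] [-3.14072353e+00 -1.82826564e-03  2.50628627e+00] 15.528956243691498 [ 0.30839035  0.35422204 -3.81618951]
[-0.6725 -0.462  -0.0077 -0.0014 -0.0014  0.6387]
```

send_rows:
  rows:
    - {"x":-0.08,"y":-0.06,"z":0,"ax":0,"ay":0,"az":0.1,"jaw":-1}
    - {"x":-0.18,"y":-0.12,"z":0,"ax":0,"ay":0,"az":0.2,"jaw":-1}
    - {"x":-0.28,"y":-0.18,"z":0,"ax":0,"ay":0,"az":0.3,"jaw":-1}
    - {"x":-0.38,"y":-0.25,"z":0,"ax":0,"ay":0,"az":0.4,"jaw":-1}
    - {"x":-0.48,"y":-0.32,"z":0,"ax":0,"ay":0,"az":0.5,"jaw":-1}
    - {"x":-0.58,"y":-0.39,"z":0,"ax":0,"ay":0,"az":0.58,"jaw":-1}
    - {"x":-0.64,"y":-0.44,"z":0,"ax":0,"ay":0,"az":0.63,"jaw":-1}
    - {"x":-0.67,"y":-0.46,"z":0,"ax":-0.001,"ay":-0.001,"az":0.639,"jaw":-1}
    - {"x":-0.67,"y":-0.46,"z":0,"ax":-0.001,"ay":-0.001,"az":0.639,"jaw":-1}
    - {"x":-0.67,"y":-0.46,"z":0,"ax":-0.001,"ay":-0.001,"az":0.639,"jaw":-1}

```text
time: 25.4
tool_pos: [605.7, -1.1, 189.5]
tcp_rot: [3.14, -0.0, 1.843]
contact_force: [-0.2, 0.1, -2.7]
grip_width: 15.6
finger_force: 30.0
```

Run:
```python
from h import *
p,d=snap("wrist"); z=load("wrist"); cv2.imwrite("pics/w6.png",p[:,:,::-1])
o=bot.get_obs(); print(o["time"],tost(o["tool_pos"]),o["tcp_rot"],YS)
P=cloud(z); L=P.copy(); L[...,:2]=(P[...,:2]-S)@Rs
for n,h0,h1,yr in(("roof",71,77,(85,140)),("seat",48,52,(80,95)),("brick",43,49,(20,80))):
    q=L[(L[...,2]>h0)&(L[...,2]<h1)&(L[...,1]>yr[0])&(L[...,1]<yr[1])&(np.abs(L[...,0])<60)]
    if len(q)<20: print(n,len(q)); continue
    print(n,len(q),np.median(q[:,2]).round(2),np.percentile(q[:,0],[.5,99.5]).round(1),np.percentile(q[:,1],[.5,99.5]).round(1),cv2.minAreaRect(q[:,:2].astype(np.float32)))
# bar pose in tool frame
o2=Ro.from_euler('xyz',o["tcp_rot"]); T=(P-o["tool_pos"])@o2.as_matrix()
q=T[(np.abs(T[...,1])<13.5)&(T[...,2]>-5)&(T[...,2]<25)&(T[...,0]>38)&(T[...,0]<115)]
print('bar',len(q),np.polyfit(q[:,0],q[:,2],1) if len(q) else '',q[:,0].max(), np.polyfit(q[:,0],q[:,1],1), 'rib/strip top expected z=4')
```

```text
25.45 [  1.22290598 -17.7362977  189.4966292 ] [ 3.14018939e+00 -2.62207595e-04  1.84268160e+00] 1.8373963267948965
roof 1549 73.97 [-25.4  26.1] [ 92.  125.7] ((0.5894489288330078, 108.83977508544922), (52.23343276977539, 33.95381546020508), 0.274352103471756)
seat 132 49.59 [-29.1  30.9] [84.6 94.8] ((0.8875370025634766, 89.42217254638672), (10.352547645568848, 60.07091522216797), 89.39695739746094)
brick 3135 46.01 [-43.7  46. ] [20.2 75.2] ((1.0766677856445312, 47.5743408203125), (90.34587097167969, 55.48176574707031), 0.29834145307540894)
bar 8115 [1.01293906e-03 4.03041924e+00] 109.52756091569468 [-0.00181149  0.02307981] rib/strip top expected z=4
```

View pics/w6.png

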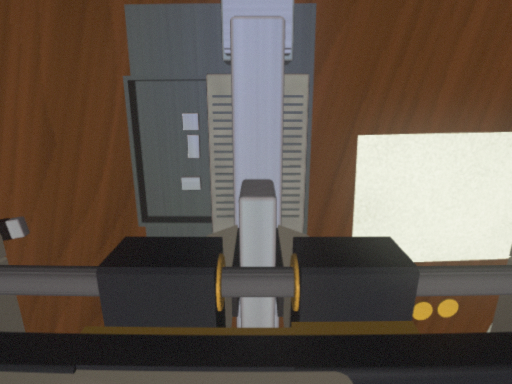

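The bar is held square and centred. The stand's pose shifts by about 1 mm. Now I compute the tilted approach.

```bash
cat >> h.py <<'E'
S=S+Rs@[1.2,0]; TH=.2716; c,s=np.cos(TH),np.sin(TH);Rs=np.array([[c,-s],[s,c]]); YS=TH+np.pi/2
def barpose(E,zb,phi):
    "TCP pose for keeper end bottom corner at (E,zb), tilt phi"
    y=E-110*np.cos(phi)+14*np.sin(phi); h=zb+110*np.sin(phi)+14*np.cos(phi)
    return st(0,y,h),Ro.from_euler('xyz',[np.pi,0,YS])*Ro.from_rotvec([0,-phi,0])
def bar(E,zb,phi):
    p,R=barpose(E,zb,phi); return plan(p,R=R)
def where():
    o=bot.get_obs(); R=Ro.from_euler('xyz',o["tcp_rot"]); u=R.apply([1,0,0]); n=-R.apply([0,0,1])
    B=o["tool_pos"]-14*n+110*u; A=B-220*u
    print("t",round(o["time"],2),"B",tost(B).round(1),"A",tost(A).round(1),"phi",round(-np.arcsin(u[2]),4),"yawerr",round(np.arctan2(u[1],u[0])-YS,4),"F",(Rs.T@o["contact_force"][:2]).round(1),o["contact_force"][2].round(1),"M",np.round(o["moment"],2),"grip",o["grip_width"].round(1))
E
python3 - <<'E'
from h import *
where()
for a in((78,66,.15),(80,57,.15)): print(a,bar(*a))
E
```

```text
Traceback (most recent call last):
  File "h.py", line 54, in where
    print("t",round(o["time"],2),"B",tost(B).round(1),"A",tost(A).round(1),"phi",round(-np.arcsin(u[2]),4),"yawerr",round(np.arctan2(u[1],u[0])-YS,4),"F",(Rs.T@o["contact_force"][:2]).round(1),o["contact_force"][2].round(1),"M",np.round(o["moment"],2),"grip",o["grip_width"].round(1))
                                                                                                                                                                                                                                                                   ^^^^^^^^^^^^^^^^^^^^^
AttributeError: 'float' object has no attribute 'round'
```

```bash
sed -i 's/o\["contact_force"\]\[2\].round(1)/np.round(o["contact_force"][2],1)/; s/o\["grip_width"\].round(1)/np.round(o["grip_width"],1)/' h.py
python3 - <<'E'
from h import *
where()
for a in((78,66,.15),(80,57,.15)): print(a,bar(*a))
E
```

```text
t 25.45 B [-1.000e-01  9.230e+01  1.755e+02] A [  -0.  -127.7  175.5] phi -0.0003 yawerr 0.0003 F [-0.5 -0. ] -3.1 M [-0.08 -0.02 -0.01] grip 15.6
(78, 66, 0.15) [-5.480e-02 -3.000e-04  4.661e-01  1.400e-03 -1.435e-01  2.000e-04]
(80, 57, 0.15) [-4.480e-02 -4.000e-04  5.111e-01  1.400e-03 -1.435e-01  2.000e-04]
```

send_rows:
  rows:
    - {"x":-0.03,"y":0,"z":0.04,"ax":0,"ay":-0.03,"az":0,"jaw":-1}
    - {"x":-0.06,"y":0,"z":0.1,"ax":0,"ay":-0.08,"az":0,"jaw":-1}
    - {"x":-0.06,"y":0,"z":0.18,"ax":0.001,"ay":-0.12,"az":0,"jaw":-1}
    - {"x":-0.06,"y":0,"z":0.26,"ax":0.001,"ay":-0.143,"az":0,"jaw":-1}
    - {"x":-0.06,"y":0,"z":0.34,"ax":0.001,"ay":-0.143,"az":0,"jaw":-1}
    - {"x":-0.06,"y":0,"z":0.41,"ax":0.001,"ay":-0.143,"az":0,"jaw":-1}
    - {"x":-0.05,"y":0,"z":0.46,"ax":0.001,"ay":-0.143,"az":0,"jaw":-1}
    - {"x":-0.045,"y":0,"z":0.5,"ax":0.001,"ay":-0.143,"az":0,"jaw":-1}
    - {"x":-0.045,"y":0,"z":0.51,"ax":0.001,"ay":-0.143,"az":0,"jaw":-1}
    - {"x":-0.045,"y":0,"z":0.51,"ax":0.001,"ay":-0.143,"az":0,"jaw":-1}

```text
time: 26.7
tool_pos: [608.7, -10.7, 87.7]
tcp_rot: [3.141, 0.15, 1.841]
contact_force: [0.1, 0.1, -2.9]
grip_width: 15.9
finger_force: 30.0
```

Run:
```python
from h import *
where()
for a in((90,54,.15),(100,52.5,.15),(118.5,51.3,.15)): print(a,bar(*a))
snap("wrist"); z=load("wrist");P=cloud(z); o=bot.get_obs()
L=P.copy(); L[...,:2]=(P[...,:2]-S)@Rs
q=L[(L[...,2]>71)&(L[...,2]<77)&(L[...,1]>90)&(L[...,1]<140)&(np.abs(L[...,0])<60)]; print('roof',np.median(q[:,2]),np.percentile(q[:,:2],[1,99],axis=0).round(1).tolist())
T=(P-o["tool_pos"])@Ro.from_euler('xyz',o["tcp_rot"]).as_matrix()
q=T[(np.abs(T[...,1])<11)&(np.abs(T[...,2]-4)<8)&(T[...,0]>38)&(T[...,0]<115)]; print('bar',np.polyfit(q[:,0],q[:,2],1),q[:,0].max())
```

```text
t 26.7 B [ 0.4 79.  57.4] A [ 1.000e-01 -1.386e+02  9.030e+01] phi 0.1499 yawerr -0.0013 F [0.1 0.1] -2.9 M [0.1  0.05 0.03] grip 15.9
(90, 54, 0.15) [ 0.0571 -0.0014  0.0088  0.0007 -0.     -0.0013]
(100, 52.5, 0.15) [ 0.1077 -0.0015  0.0087  0.0007 -0.     -0.0013]
(118.5, 51.3, 0.15) [ 0.2    -0.0016  0.0008  0.0007 -0.     -0.0013]
  return _methods._mean(a, axis=axis, dtype=dtype,
  ret = ret.dtype.type(ret / rcount)
Traceback (most recent call last):
IndexError: index -1 is out of bounds for axis 0 with size 0
```

send_rows:
  rows:
    - {"x":0.02,"y":-0.001,"z":0.007,"ax":0,"ay":0,"az":-0.001,"jaw":-1}
    - {"x":0.04,"y":-0.001,"z":0.009,"ax":0,"ay":0,"az":-0.001,"jaw":-1}
    - {"x":0.06,"y":-0.001,"z":0.009,"ax":0,"ay":0,"az":-0.001,"jaw":-1}
    - {"x":0.08,"y":-0.001,"z":0.009,"ax":0,"ay":0,"az":-0.001,"jaw":-1}
    - {"x":0.1,"y":-0.001,"z":0.009,"ax":0,"ay":0,"az":-0.001,"jaw":-1}
    - {"x":0.115,"y":-0.001,"z":0.008,"ax":0,"ay":0,"az":-0.001,"jaw":-1}
    - {"x":0.13,"y":-0.001,"z":0.007,"ax":0,"ay":0,"az":-0.001,"jaw":-1}
    - {"x":0.13,"y":-0.001,"z":0.007,"ax":0,"ay":0,"az":-0.001,"jaw":-1}
    - {"x":0.13,"y":-0.001,"z":0.007,"ax":0,"ay":0,"az":-0.001,"jaw":-1}
    - {"x":0.13,"y":-0.001,"z":0.007,"ax":0,"ay":0,"az":-0.001,"jaw":-1}

```text
time: 28.0
tool_pos: [601.5, 13.8, 82.2]
tcp_rot: [3.141, 0.15, 1.842]
contact_force: [0.3, 0.3, -2.5]
grip_width: 15.9
finger_force: 30.0
```

Run:
```python
from h import *
where()
for a in((110,52,.15),(119,51,.15),(119,50.6,.075),(119,50.3,0.0)): print(a,bar(*a))
```

```text
t 28.0 B [ -0.  104.5  52. ] A [-1.00e-01 -1.13e+02  8.48e+01] phi 0.1498 yawerr -0.0003 F [0.4 0.2] -2.5 M [ 0.06  0.08 -0.04] grip 15.9
(110, 52, 0.15) [ 0.0273  0.0004 -0.0043  0.0003 -0.0002 -0.0002]
(119, 51, 0.15) [ 0.0725  0.0004 -0.0061  0.0003 -0.0002 -0.0002]
(119, 50.6, 0.075) [ 0.0691  0.0004  0.0373  0.0003  0.0715 -0.0002]
(119, 50.3, 0.0) [ 0.0687  0.0004  0.0803  0.0003  0.1431 -0.0002]
```

send_rows:
  rows:
    - {"x":0.014,"y":0,"z":-0.002,"ax":0,"ay":0,"az":0,"jaw":-1}
    - {"x":0.028,"y":0,"z":-0.004,"ax":0,"ay":0,"az":0,"jaw":-1}
    - {"x":0.042,"y":0,"z":-0.004,"ax":0,"ay":0,"az":0,"jaw":-1}
    - {"x":0.054,"y":0,"z":-0.005,"ax":0,"ay":0,"az":0,"jaw":-1}
    - {"x":0.064,"y":0,"z":-0.006,"ax":0,"ay":0,"az":0,"jaw":-1}
    - {"x":0.07,"y":0,"z":-0.006,"ax":0,"ay":0,"az":0,"jaw":-1}
    - {"x":0.073,"y":0,"z":-0.006,"ax":0,"ay":0,"az":0,"jaw":-1}
    - {"x":0.073,"y":0,"z":-0.006,"ax":0,"ay":0,"az":0,"jaw":-1}
    - {"x":0.073,"y":0,"z":-0.006,"ax":0,"ay":0,"az":0,"jaw":-1}
    - {"x":0.073,"y":0,"z":-0.006,"ax":0,"ay":0,"az":0,"jaw":-1}

```text
time: 29.25
tool_pos: [598.2, 27.0, 81.9]
tcp_rot: [3.14, 0.152, 1.842]
contact_force: [1.7, -6.5, -0.1]
grip_width: 15.8
finger_force: 30.0
```

Run:
```python
from h import *
where()
for a in((119,50.8,.1),(119,50.6,.05),(119,50.3,0.0)): print(a,bar(*a))
snap("wrist"); z=load("wrist");P=cloud(z); o=bot.get_obs()
T=(P-o["tool_pos"])@Ro.from_euler('xyz',o["tcp_rot"]).as_matrix()
q=T[(np.abs(T[...,1])<11)&(np.abs(T[...,2]-4)<8)&(T[...,0]>38)&(T[...,0]<80)]; print('bar',len(q),np.polyfit(q[:,0],q[:,2],1))
p,d=snap("scene"); cv2.imwrite("pics/s7.png",cv2.resize(p[160:300,150:350,::-1],None,fx=4,fy=4,interpolation=cv2.INTER_CUBIC))
```

```text
t 29.25 B [  0.3 118.1  51.5] A [  0.2 -99.4  84.7] phi 0.1516 yawerr -0.0002 F [-0.1 -6.7] -0.1 M [-0.91 -0.03  0.07] grip 15.8
(119, 50.8, 0.1) [ 0.0023 -0.0011  0.0311  0.0012  0.0493 -0.0002]
(119, 50.6, 0.05) [ 0.0011 -0.0012  0.0598  0.0013  0.097  -0.0001]
(119, 50.3, 0.0) [ 1.300e-03 -1.200e-03  8.900e-02  1.300e-03  1.448e-01 -1.000e-04]
bar 3955 [5.18728522e-04 3.89061442e+00]
```

View pics/s7.png

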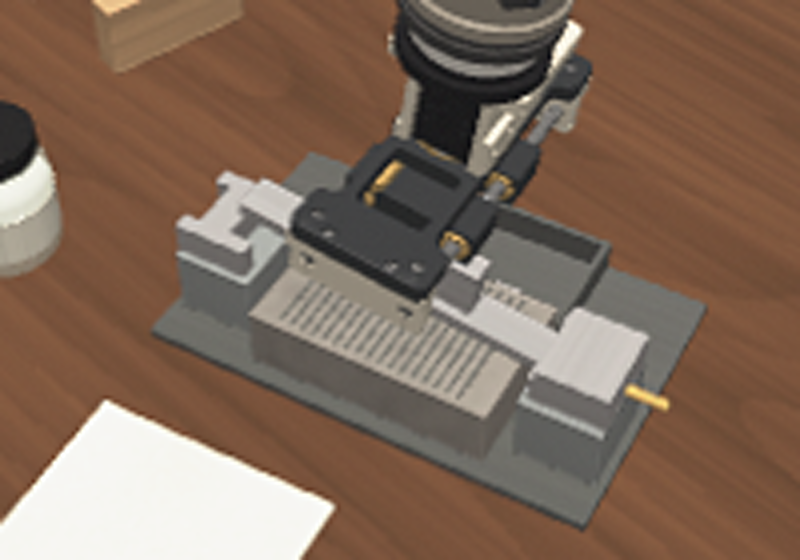

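The bar is under the roof and the plunger pin is out. Lowering the cradle end.

send_rows:
  rows:
    - {"x":0.004,"y":-0.001,"z":0.008,"ax":0.001,"ay":0.012,"az":0,"jaw":-1}
    - {"x":0.004,"y":-0.001,"z":0.02,"ax":0.001,"ay":0.032,"az":0,"jaw":-1}
    - {"x":0.003,"y":-0.001,"z":0.031,"ax":0.001,"ay":0.049,"az":0,"jaw":-1}
    - {"x":0.003,"y":-0.001,"z":0.043,"ax":0.001,"ay":0.068,"az":0,"jaw":-1}
    - {"x":0.002,"y":-0.001,"z":0.055,"ax":0.001,"ay":0.088,"az":0,"jaw":-1}
    - {"x":0.002,"y":-0.001,"z":0.066,"ax":0.001,"ay":0.107,"az":0,"jaw":-1}
    - {"x":0.002,"y":-0.001,"z":0.076,"ax":0.001,"ay":0.123,"az":0,"jaw":-1}
    - {"x":0.002,"y":-0.001,"z":0.082,"ax":0.001,"ay":0.135,"az":0,"jaw":-1}
    - {"x":0.002,"y":-0.001,"z":0.086,"ax":0.001,"ay":0.141,"az":0,"jaw":-1}
    - {"x":0.002,"y":-0.001,"z":0.086,"ax":0.001,"ay":0.141,"az":0,"jaw":-1}

```text
time: 30.6
tool_pos: [598.9, 24.7, 64.8]
tcp_rot: [3.141, 0.004, 1.842]
contact_force: [1.0, -6.6, 1.1]
grip_width: 15.5
finger_force: 30.0
```

Run:
```python
from h import *
where()
for a in((119,50.2,0.0),(116,50.2,0)): print(a,bar(*a))
snap("wrist"); z=load("wrist");P=cloud(z); o=bot.get_obs()
T=(P-o["tool_pos"])@Ro.from_euler('xyz',o["tcp_rot"]).as_matrix()
q=T[(np.abs(T[...,1])<11)&(np.abs(T[...,2]-4)<8)&(T[...,0]>38)&(T[...,0]<80)]; print('bar',len(q),np.polyfit(q[:,0],q[:,2],1))
```

```text
t 30.6 B [  0.4 118.9  50.4] A [   0.3 -101.1   51.3] phi 0.0042 yawerr -0.0005 F [-0.8 -6.7] 1.1 M [-0.97 -0.13  0.05] grip 15.5
(119, 50.2, 0.0) [ 0.0002 -0.0016  0.0031  0.001   0.004  -0.0005]
(116, 50.2, 0) [-0.0148 -0.0016  0.0032  0.001   0.004  -0.0005]
bar 3956 [-1.82772946e-03  3.92520976e+00]
```

send_rows:
  rows:
    - {"x":0,"y":-0.001,"z":0.003,"ax":0.001,"ay":0.004,"az":0,"jaw":-1}
    - {"x":0,"y":-0.001,"z":0.004,"ax":0.001,"ay":0.004,"az":0,"jaw":-1}
    - {"x":-0.006,"y":-0.001,"z":0.004,"ax":0.001,"ay":0.004,"az":0,"jaw":-1}
    - {"x":-0.012,"y":-0.001,"z":0.004,"ax":0.001,"ay":0.004,"az":0,"jaw":-1}
    - {"x":-0.016,"y":-0.001,"z":0.004,"ax":0.001,"ay":0.004,"az":0,"jaw":-1}
    - {"x":-0.018,"y":-0.001,"z":0.004,"ax":0.001,"ay":0.004,"az":0,"jaw":-1}
    - {"x":-0.018,"y":-0.001,"z":0.004,"ax":0.001,"ay":0.004,"az":0,"jaw":-1}
    - {"x":-0.018,"y":-0.001,"z":0.004,"ax":0.001,"ay":0.004,"az":0,"jaw":-1}
    - {"x":-0.018,"y":-0.001,"z":0.004,"ax":0.001,"ay":0.004,"az":0,"jaw":-1}
    - {"x":-0.018,"y":-0.001,"z":0.004,"ax":0.001,"ay":0.004,"az":0,"jaw":-1}

```text
time: 31.9
tool_pos: [599.5, 22.2, 64.0]
tcp_rot: [3.141, -0.001, 1.842]
contact_force: [1.8, -5.1, 4.2]
grip_width: 15.9
finger_force: 30.0
```

Run:
```python
from h import *
where()
```

```text
t 31.9 B [  0.2 116.4  50.1] A [   0.2 -103.6   49.9] phi -0.001 yawerr -0.0 F [ 0.3 -5.4] 4.2 M [-0.95 -0.36  0.  ] grip 15.9
```

send_rows:
  rows:
    - {"x":-0.004,"y":0,"z":0,"ax":0,"ay":0,"az":0,"jaw":-1}
    - {"x":-0.006,"y":0,"z":0,"ax":0,"ay":0,"az":0,"jaw":-1}
    - {"x":-0.006,"y":0,"z":0,"ax":0,"ay":0,"az":0,"jaw":0.2}
    - {"x":-0.006,"y":0,"z":0,"ax":0,"ay":0,"az":0,"jaw":0.2}
    - {"x":-0.006,"y":0,"z":0,"ax":0,"ay":0,"az":0,"jaw":0.2}
    - {"x":-0.006,"y":0,"z":0,"ax":0,"ay":0,"az":0,"jaw":0.2}
    - {"x":-0.006,"y":0,"z":-0.1,"ax":0,"ay":0,"az":0,"jaw":0.2}
    - {"x":-0.006,"y":0,"z":-0.3,"ax":0,"ay":0,"az":0,"jaw":0.2}
    - {"x":-0.006,"y":0,"z":-0.5,"ax":0,"ay":0,"az":0,"jaw":0.2}
    - {"x":-0.006,"y":0,"z":-0.7,"ax":0,"ay":0,"az":0,"jaw":0.2}

```text
time: 33.15
tool_pos: [599.1, 21.1, 204.6]
tcp_rot: [-3.14, -0.002, 1.842]
contact_force: [0.9, -0.1, 0.5]
grip_width: 55.0
finger_force: 0.0
```

send_rows:
  rows:
    - {"x":0,"y":-0.15,"z":-0.1,"ax":0,"ay":0,"az":0,"jaw":0.2}
    - {"x":0,"y":-0.3,"z":-0.1,"ax":0,"ay":0,"az":0,"jaw":0.2}
    - {"x":0,"y":-0.45,"z":-0.1,"ax":0,"ay":0,"az":0,"jaw":0.2}
    - {"x":0,"y":-0.6,"z":-0.1,"ax":0,"ay":0,"az":0,"jaw":0.2}
    - {"x":0,"y":-0.75,"z":-0.1,"ax":0,"ay":0,"az":0,"jaw":0.2}
    - {"x":0,"y":-0.85,"z":-0.1,"ax":0,"ay":0,"az":0,"jaw":0.2}
    - {"x":0,"y":-0.9,"z":-0.1,"ax":0,"ay":0,"az":0,"jaw":0.2}
    - {"x":0,"y":-0.9,"z":-0.1,"ax":0,"ay":0,"az":0,"jaw":0.2}
    - {"x":0,"y":-0.9,"z":-0.1,"ax":0,"ay":0,"az":0,"jaw":0.2}
    - {"x":0,"y":-0.9,"z":-0.1,"ax":0,"ay":0,"az":0,"jaw":0.2}

```text
time: 34.4
tool_pos: [426.5, -27.2, 223.5]
tcp_rot: [-3.14, -0.002, 1.843]
contact_force: [-0.2, 0.7, 0.5]
grip_width: 55.0
finger_force: 0.0
```

Run:
```python
from h import *
p,d=snap("scene"); z=load("scene"); L=cloud(z); W=L.copy(); L[...,:2]=(L[...,:2]-S)@Rs
for lo,hi in((-84,-40),(50,80),(-60,60)):
    q=L[(np.abs(L[...,0])<8)&(L[...,1]>lo)&(L[...,1]<hi)&(L[...,2]>53)&(L[...,2]<68)]; print(lo,hi,len(q),np.median(q[:,2]) if len(q) else '')
q=L[(np.abs(L[...,0])<15)&(L[...,1]>-80)&(L[...,1]<80)&(L[...,2]>86)&(L[...,2]<97)]; print('rib',len(q),np.median(q[:,2]),np.percentile(q[:,:2],[1,99],axis=0).round(1).tolist(),'expect y -30..40, z 92')
q=W[(np.abs(W[...,0]-503)<80)&(np.abs(W[...,1]+319)<40)&(W[...,2]>50)]; print('block top',len(q),np.median(q,axis=0))
cv2.imwrite("pics/s8.png",cv2.resize(p[100:300,100:367,::-1],(800,600),interpolation=cv2.INTER_CUBIC))
print(bot.get_obs()["contact_force"],bot.get_obs()["time"])
```

```text
-84 -40 97 60.37712173852697
50 80 77 60.54753405225415
-60 60 168 60.77831108651378
rib 221 91.82787584051187 [[-8.2, -26.3], [9.4, 42.0]] expect y -30..40, z 92
block top 234 [ 504.04383595 -313.96216322   54.95891431]
[ 0.25702056  0.55768306 -0.53450506] 34.45
```

View pics/s8.png

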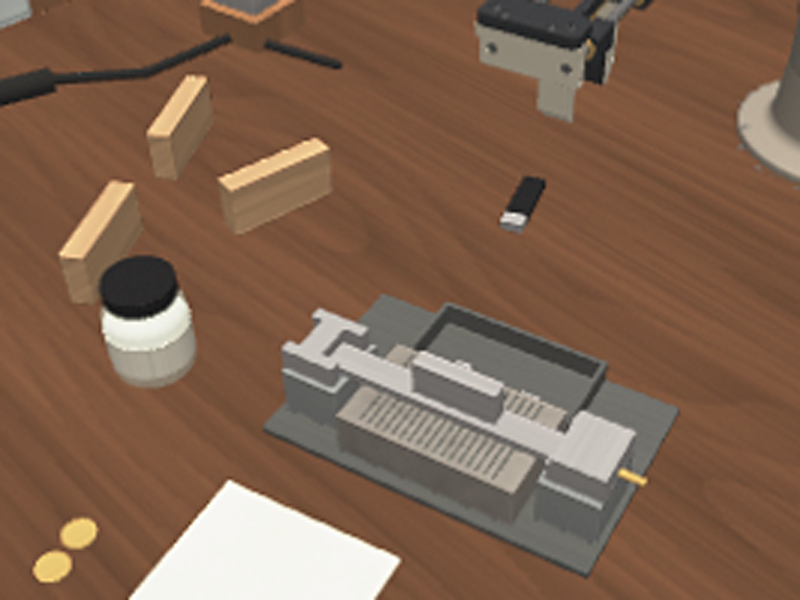

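Run:
```python
from h import *
for n in("top","scene"):
    p,d=snap(n); L=cloud(load(n)); L[...,:2]=(L[...,:2]-S)@Rs
    for nm,a,b,y0,y1,w in(("rib",86,97,-80,80,15),("roof",71,77,84,145,40),("lip",67,73,-140,-80,12)):
        q=L[(np.abs(L[...,0])<w)&(L[...,1]>y0)&(L[...,1]<y1)&(L[...,2]>a)&(L[...,2]<b)]; print(n,nm,len(q),np.percentile(q[:,1],[2,50,98]).round(1))
print(bot.get_obs()["joint_positions"])
```

```text
top rib 104 [-28.9  -7.8  21.2]
top roof 131 [ 97.8 122.7 134.3]
top lip 56 [-124.  -115.1 -105.5]
scene rib 220 [-26.1   7.6  41.1]
scene roof 418 [ 95.2 116.3 137.3]
scene lip 68 [-122.6 -111.3 -102.5]
[-2.44310956e-01  1.66486848e-01  1.77394035e+00  1.06465499e-03
  1.20401362e+00 -5.16392764e-01]
```

```bash
python3 -c "
from plant import bot
print(bot.close_job())"
```

```text
the job is handed in; nothing more can be done
None
```

I handed the job in at about 34.5 s of the 72 s allowed: the three offcuts are in the tray, the scraper block is back on the bench, and the bar lies flat on both posts, spring-held against the lip.

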